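# Unlock the towel dispenser with its pin key and open the cover

### The arm

A 7-joint arm with a two-finger parallel gripper is mounted at the origin on the work surface. World frame = base frame: x ahead of the robot, y to its left, z up, the work surface at z = 0. Lengths are in m, angles in rad, forces in N, time in s.
With the tool pointing down it reaches from about 0.425 to 0.875 m from the base axis. Payload 4.7 kg.
Tool frame: the origin (TCP) lies on the centre line of the jaws, within the pads' length; the fingertips stand ahead of it and the grasp point (between the pads) lies 2 mm behind it (nose_length is the z of the fingertips in the tool frame, in m); z points along the fingers, y is the line along which they close (so a half turn about z gives the same grasp; the last joint's range is limited). The gripper opens to 87 mm and grips with 3 to 60 N. Pads are 19 mm wide; open, the fingers measure 117 mm over their backs; the gripper's body (75 mm by 190 mm) begins 51 mm behind the grasp point.
Start: joints at [-1.308, 0.321, -0.07, 1.45, 0.023, 1.371, -0.057], TCP at [0.16, 0.63, 0.24] pointing down, gripper open.
Joint ranges: [-2.86, 2.86], [-0.3, 2.09], [-1.38, 1.24], [0.06, 2.45], [-1.56, 4.7], [0.09, 2.05], [-2.69, 2.69]. Speed limits (rad/s): [2.57, 2.57, 3.14, 3.14, 3.14, 3.14, 3.14].

### API

Orientations are given as a rotation vector (axis times angle).
In Python, from bench import * gives the robot as it stands.
- The arm moves only by the tool send_rows, never from a script. Its arguments are lists of equal length, an entry for each row: "xyz": the shift along the tool's x, y, z in mm, a list of three; "dr": the turn, a rotation vector about the tool's x, y, z in rad, a list of three. A call has exactly 10 rows; each row is the pose to reach, as a shift and turn from the pose commanded when the call began, along the tool's axes at that moment; what a row does not reach only later rows make up. A row lasts 1/12 s, in which the tool goes at most 41.7 mm and 7.16 degrees, less where a joint would pass 70% of its speed; a pose out of reach is approached as far as the arm can. A call with a gripper value outside its range is refused whole. "jaw" is the finger opening in mm, from 0 to 87, set as the call begins (left out, the last holds). The fingers move at their own pace and stop on an object; "grip_force" is the grip in N (left out, the last holds). Time passes only in rows, so rows that repeat a pose let the fingers close, or fill a call up. It gives the time, the measured TCP pose, the force, the opening and the grip force at its end, in the units of the state.
- get_state(): the state, without advancing time (a new reading comes with each control period).
- get_image(name): name is "scene" or "top" or "wrist"; returns the picture (400x640x3 uint8, red, green, blue); there is no depth.
- calibration(name): a dict with "vfov" (degrees; the focal length in pixels is half the picture's height over the tangent of half this angle, whatever the lens; pixels are square), "cx", "cy" (the principal point, pixels), "rvec" (rotation vector, rad) and "tvec" (3), from world to camera coordinates, as OpenCV has them; the wrist camera has in their place "hand_eye" (4x4, takes a point from camera to tool coordinates, whose origin is the TCP and whose axes are the flange's). Camera axes: x right, y down, z forward; pixel columns grow to the right and rows downward; lengths in m; the calibration is good to about 2 mm. A picture is of the moment at which its call begins: read the wrist's pose just before it. calibration takes no time and is no camera call.
- close_job(): hands the job in; it is judged then, once.
The state is a dict: "time": time; "joint_positions": joint angles; "qd": joint speeds; "joint_torque": joint torques, N m; "position": TCP position; "tool_rot": TCP orientation; "ft_force": force on the tool from outside, world axes, zero at the start; "torque": the same for the moment, N m; "grip_width": opening from 0.0 (shut) to 1.0 (fully open); "grip_force": force on a finger pad.
Only numpy, scipy, OpenCV 4.12 (cv2) and the standard library are available. Lean on these libraries where they do the work, as an engineer would, in place of code of your own. Each camera call takes 0.05 s, during which the arm holds its last target. There are 200 camera calls.

### The job

Open the steel towel dispenser for refilling: take the pin key from the desk stand, push its pin down through the small hole in the dispenser's top until you feel the hidden spring latch give and the front cover jumps ajar, feeling your way because the latch breaks if the key presses the dispenser with more than about 20 N. Then put the key back in the stand hole it came from, swing the cover all the way down open without forcing it (under about 30 N), and leave everything else on the table undisturbed.

Things in the scene. Friction and masses are not known exactly. Their poses are not given: they have to be found in the camera images.
- key_mid (a point): Centre of the pin key's grip. Key: black plastic block 14 mm (its x) by 24 mm (y) by 40 mm high, with a steel pin, 5 mm thick, 62 mm long, round-ended, straight down from the middle of its underside; 30 to 65 g, loose. It stands upright, pin down in one bore of the desk stand, the grip resting on the stand's top. This point is 20 mm above the grip's underside, 82 mm above the pin's tip. z up.
- key_tip (a point): Tip of the key's pin, 82 mm straight below key_mid.
- stand: Dark wooden desk stand, fixed: block 70 mm (x) by 160 mm (y) by 70 mm high, origin at the centre of its underside. Three upright bores, 10 mm wide, 66 mm deep, countersunk, at x = 0, y = -52, 0, +52 mm hold the key and two brushes in any order; brush tops are 124 mm above the table. The 14 mm thickness of the key's grip lies along the stand's x.
- hole (a point): Centre of the round access hole (8 mm, countersunk 1.5 mm) at the dispenser's top surface. Hidden below it is the latch's flat striker, 18 mm across, 16 to 38 mm under the top: it differs and is not measured. Sprung: meets the pin with about 4 N, then 0.8 N more per mm; after about 6 mm (9 N) the latch frees the cover, which springs ajar; at 8.5 mm it is on a hard stop. Keep under 20 N.
- hinge (a point): Middle of the cover's hinge line, at the foot of the dispenser's front, 12 mm above the table; axes as the dispenser's: the hinge line runs along y, the front faces -x.
- cover (a joint): Angle of the front cover, rad: 0 shut (upright, latched), about 0.48 sprung ajar, 1.5 fully open (lying flat in front, at its stop). Steel panel 6 mm thick, 216 wide, 131 high, inner face in the plane through the hinge line; towel mouth from 26 to 48 mm above the hinge. A stiff hinge (0.2 N m) keeps it where it is left. Inside are a lug at the middle top and a spring plunger near the left (+y) edge.
- cover_edge (a point): Point on the cover's inner face at its top edge, 131 mm from the hinge line, 55 mm right (-y) of the middle: a clear place to hook it, away from lug and plunger. Shut, it lies 7 mm under the overhanging top; ajar, it stands about 55 mm out in front of the case.
- brush_a: Gilding brush, wooden, 9 mm thick, 120 mm long, loose in a bore of the stand, hair up; origin at its lower end. Leave alone.
- brush_b: The other, equal gilding brush in the stand. Leave alone.
- bell: Brass hand bell, 64 mm across, 115 mm high; origin at its foot. Leave alone.
- tumbler: Glass tumbler, 68 mm across, 85 mm high; origin at its foot. Leave alone.
- jar: Amber glass jar with brass cap, 64 mm across, 60 mm high; origin at its foot. Leave alone.
- stupa: Red spired ornament on a 70 mm square foot, 130 mm high; origin at its foot. Leave alone.
- reader: Black card reader lying flat, 155 by 78 by 22 mm; origin at its underside. Leave alone.
- ball: Crystal ball on a turned foot, 64 mm across, 84 mm high; origin at its foot. Leave alone.
- dispenser: Steel towel dispenser, fixed: 120 mm deep (x), 220 mm wide (y), 150 mm high, flat top 6 mm thick. Origin at the centre of its underside; x points from front to back (the front faces -x), y to the left of one facing the front, z up. The hole lies at x = -18, y = 0, z = 150 mm, the hinge line at x = -56, z = 12 mm.
- key: The key as a whole; origin at the centre of the grip's underside, 20 mm below key_mid.

How it is judged:
By the outcome, as a careful person would: the job done as asked, in the order asked, and still so for the second after the job is handed in, with the robot touching nothing.
It also fails if it takes over 72 s, if anything falls off the work surface, if the arm or the gripper's body presses on something with over 40 N, if the wrist force passes 120 N, or if a joint passes its speed limit or range.

## Working session

There is one attempt and no reset: what is moved stays moved. The work goes in short steps, Python scripts to look and compute and a tool call to move; the robot and the scene stay as the last step left them, time stands still between calls to the robot, and variables do not carry over. Pictures are saved under pics/ and viewed, at most 10 in all, crops included, and the job is handed in when it is done.

Besides the shell and the picture viewer there is one more tool, called after "Call:" as name(argument=value, ...) on one line, values as JSON. send_rows: Moves the arm, as the interface text tells. Its arguments: {"type":"object","properties":{"xyz":{"type":"array"},"dr":{"type":"array"},"jaw":{"type":"number"},"grip_force":{"type":"number"}},"required":["xyz","dr"]}

```bash
ls; mkdir -p pics
cat > h.py <<'E'
from bench import *
import numpy as np, cv2
from scipy.spatial.transform import Rotation as R
def cam(n, st=None):
    c=calibration(n); f=200/np.tan(np.radians(c["vfov"])/2)
    if n=="wrist":
        H=np.array(c["hand_eye"]); T=np.eye(4); T[:3,:3]=R.from_rotvec(st["tool_rot"]).as_matrix(); T[:3,3]=st["position"]
        W=T@H; Rc=W[:3,:3]; o=W[:3,3]
    else:
        Rc=R.from_rotvec(c["rvec"]).as_matrix().T; o=-Rc@np.array(c["tvec"])
    return f,c["cx"],c["cy"],Rc,o
def ray(C,u,v,z):
    f,cx,cy,Rc,o=C
    d=Rc@np.array([(u-cx)/f,(v-cy)/f,1]); return o+d*(z-o[2])/d[2]
def proj(C,p):
    f,cx,cy,Rc,o=C
    q=Rc.T@(np.array(p)-o); return np.array([cx+f*q[0]/q[2],cy+f*q[1]/q[2]])
E
python3 - <<'E'
from h import *
s=get_state();print(s); print(nose_length if 'nose_length' in globals() else '')
for n in("scene","top","wrist"): print(n,calibration(n)); cv2.imwrite(f"pics/{n}0.png",get_image(n)[:,:,::-1])
E
```

```text
pics
{'time': 0.0, 'joint_positions': array([-1.30792428,  0.32181657, -0.07006456,  1.45169212,  0.02256871,
        1.37079235, -0.05694972]), 'qd': array([-0.00072862, -0.00039209, -0.00038701,  0.0003206 , -0.00113203,
       -0.00011948,  0.00147059]), 'joint_torque': array([ 4.14947754e-04, -4.91282988e+01, -4.03995272e-01, -3.12522161e+01,
       -6.41465862e-02,  4.35140566e-02,  1.51368263e-04]), 'position': array([0.1599577 , 0.62946522, 0.2384569 ]), 'tool_rot': array([-3.89811646e-01, -3.11714822e+00,  3.00812076e-03]), 'ft_force': array([ 0.54245332, -0.43899331, -0.46327295]), 'torque': array([-0.00916045,  0.00165039, -0.02052443]), 'grip_force': 0.0, 'grip_width': 0.9998464705363687}
0.017
scene {'vfov': 44.368986704063346, 'cx': 326.1404913610022, 'cy': 203.58955423673018, 'rvec': array([ 1.89550134,  1.11728814, -0.58292055]), 'tvec': array([-0.23104561, -0.1743796 ,  2.25050455])}
top {'vfov': 53.460064096015884, 'cx': 319.94634099702876, 'cy': 207.9661782981924, 'rvec': array([ 2.11488954, -2.16381154,  0.16971639]), 'tvec': array([-0.02279763,  0.54175466,  1.23975464])}
wrist {'vfov': 67.52982349873781, 'cx': 319.84953101788176, 'cy': 201.15600309249692, 'hand_eye': array([[ 7.02668165e-04, -9.67583581e-01, -2.52550035e-01,
         6.85068660e-02],
       [ 9.99999732e-01,  7.31334914e-04, -1.96383964e-05,
        -5.88207047e-04],
       [ 2.03700448e-04, -2.52549954e-01,  9.67583836e-01,
        -1.45791429e-01],
       [ 0.00000000e+00,  0.00000000e+00,  0.00000000e+00,
         1.00000000e+00]])}
```

View pics/top0.png

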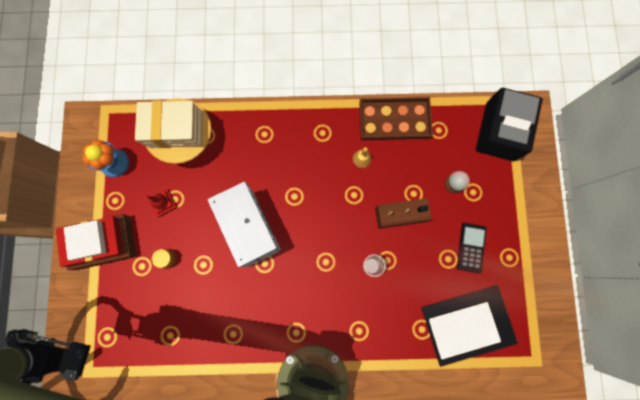

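View pics/scene0.png

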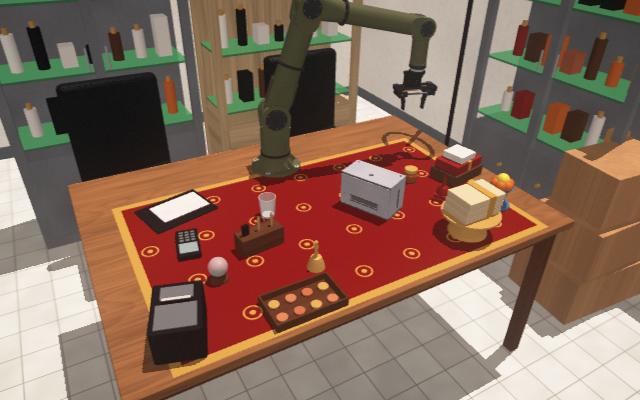

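Run:
```python
import cv2,numpy as np
t=cv2.imread("pics/top0.png");s=cv2.imread("pics/scene0.png")
a=cv2.resize(t[175:275,195:295],(400,400),interpolation=2)
b=cv2.resize(t[175:240,365:465],(400,260),interpolation=2)
c=cv2.resize(s[155:225,330:420],(400,311),interpolation=2)
im=np.zeros((600,800,3),np.uint8); im[:400,:400]=a; im[:260,400:]=b; im[270:581,400:]=c
cv2.imwrite("pics/c0.png",im)
```

```text
(no output)
```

View pics/c0.png

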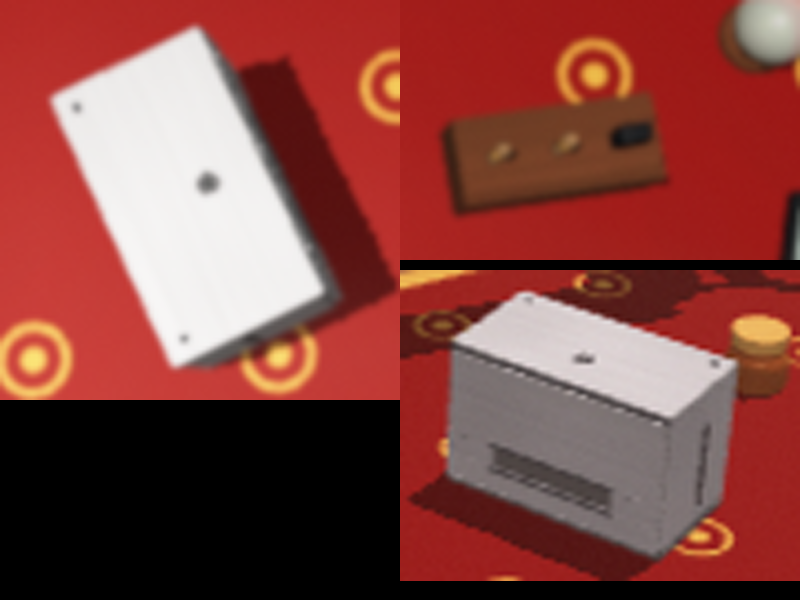

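Run:
```python
from h import *
C=cam("top"); print("o",C[4])
r=lambda cu,cv,z,x0: ray(C,x0+cu/4-.375,175+cv/4-.375,z)[:2]
for c in [(52,98),(198,27),(325,290),(175,367)]: print("disp",r(*c,.15,195).round(4))
print("hole",r(207,183,.15,195))
for c in [(455,122),(650,93),(667,180),(460,211)]: print("stand",r(c[0]-400,c[1],.07,365).round(4))
print("key",r(232,134,.11,365))
for n,u,v,z in [("reader",472,247,.02),("ball",458,181,.05),("tumbler",374,265,.06),("bell",362,157,.07),("jar",161,258,.05),("stupa",163,202,.06)]: print(n,ray(C,u,v,z)[:2].round(3))
```

```text
o [ 0.33957469 -0.03219528  1.30945099]
disp [0.5583 0.2977]
disp [0.6097 0.1898]
disp [0.4116 0.096 ]
disp [0.3586 0.2046]
hole [0.4920501  0.18232897]
stand [ 0.5416 -0.2201]
stand [ 0.5614 -0.3757]
stand [ 0.4916 -0.3846]
stand [ 0.4709 -0.2208]
key [ 0.52270251 -0.34881842]
reader [ 0.406 -0.524]
ball [ 0.618 -0.485]
tumbler [ 0.355 -0.199]
bell [ 0.7   -0.175]
jar [0.392 0.469]
stupa [0.569 0.466]
```

```bash
cat >> h.py <<'E'
def yawR(deg): # tool down, tool y at angle deg
    a=np.radians(deg); y=np.array([np.cos(a),np.sin(a),0]); z=np.array([0,0,-1.]); return np.stack([np.cross(y,z),y,z],1)
def go(pos,yaw):
    s=get_state(); M=R.from_rotvec(s["tool_rot"]).as_matrix()
    d=M.T@(np.array(pos)-s["position"])*1000; dr=R.from_matrix(M.T@yawR(yaw)).as_rotvec()
    y=M[:,1]; print("pos",s["position"].round(4),"yaw",np.degrees(np.arctan2(y[1],y[0])).round(2),"tilt",M[2,2].round(4),"F",s["ft_force"].round(2),"t",s["time"])
    print("xyz",d.round(1),"dr",dr.round(4)); return d,dr
E
python3 - <<'E'
from h import *
go((.50,.16,.26),15); go((.5229,-.351,.26),7.1); go((.5229,-.351,.26),187.1)
E
```

```text
pos [0.1601 0.6296 0.2387] yaw 75.74 tilt -1.0 F [0.35 0.65 0.2 ] t 0.15
xyz [-445.1 -371.4  -20.7] dr [-1.2000e-03  9.0000e-04  1.0601e+00]
pos [0.1601 0.6296 0.2387] yaw 75.74 tilt -1.0 F [0.35 0.65 0.2 ] t 0.15
xyz [-593.2 -861.   -20. ] dr [-1.200e-03  1.000e-03  1.198e+00]
pos [0.1601 0.6296 0.2387] yaw 75.74 tilt -1.0 F [0.35 0.65 0.2 ] t 0.15
xyz [-593.2 -861.   -20. ] dr [-1.1000e-03 -1.3000e-03 -1.9436e+00]
```

Call:
send_rows(xyz=[[-15,-12,-5],[-45,-37,-10],[-75,-62,-20],[-105,-87,-20],[-135,-112,-20],[-165,-137,-20],[-195,-162,-20],[-225,-187,-20],[-255,-212,-20],[-285,-237,-20]], dr=[[0,0,0.05],[0,0,0.12],[0,0,0.2],[0,0,0.28],[0,0,0.36],[0,0,0.44],[0,0,0.52],[0,0,0.6],[0,0,0.68],[0,0,0.76]], jaw=45)

```text
time: 0.98
position: [0.3786, 0.3282, 0.2595]
tool_rot: [-1.523, -2.747, -0.0]
ft_force: [0.9, 1.2, 0.5]
grip_width: 0.525
grip_force: 0.0
```

```bash
python3 -c "
from h import *
go((.50,.10,.26),10);go((.5229,-.351,.26),7.1)"
```

```text
pos [0.3786 0.3282 0.2595] yaw 31.98 tilt -1.0 F [0.91 1.17 0.48] t 0.9833
xyz [-257.9  -17.9   -0.6] dr [-0.000e+00 -3.000e-04  3.836e-01]
pos [0.3786 0.3282 0.2595] yaw 31.98 tilt -1.0 F [0.91 1.17 0.48] t 0.9833
xyz [-652.6 -237.3   -0.7] dr [-0.000e+00 -3.000e-04  4.342e-01]
```

Call:
send_rows(xyz=[[-35,-6,0],[-70,-12,0],[-105,-18,0],[-140,-24,0],[-175,-32,0],[-210,-42,0],[-245,-55,0],[-280,-70,0],[-315,-85,0],[-350,-100,0]], dr=[[0,0,0.04],[0,0,0.08],[0,0,0.12],[0,0,0.16],[0,0,0.2],[0,0,0.24],[0,0,0.28],[0,0,0.32],[0,0,0.36],[0,0,0.4]])

```text
time: 1.82
position: [0.4796, -0.0212, 0.2595]
tool_rot: [-2.036, -2.392, -0.001]
ft_force: [2.4, 0.6, 1.0]
grip_width: 0.515
grip_force: 0.0
```

```bash
python3 -c "
from h import *
go((.5229,-.351,.20),7.1)"
```

```text
pos [ 0.4796 -0.0212  0.2595] yaw 9.18 tilt -1.0 F [2.36 0.62 0.98] t 1.8167
xyz [-332.5   -9.9   59.3] dr [ 0.0003 -0.0005  0.0362]
```

Call:
send_rows(xyz=[[-35,-1,0],[-75,-2,5],[-115,-3,10],[-155,-5,18],[-195,-6,26],[-235,-7,34],[-270,-8,42],[-300,-9,50],[-315,-10,56],[-318,-10,58]], dr=[[0,0,0.01],[0,0,0.02],[0,0,0.03],[0,0,0.03],[0,0,0.03],[0,0,0.03],[0,0,0.03],[0,0,0.03],[0,0,0.03],[0,0,0.03]])

```text
time: 2.65
position: [0.5193, -0.3386, 0.2]
tool_rot: [-2.076, -2.357, 0.006]
ft_force: [0.4, -0.1, -0.0]
grip_width: 0.513
grip_force: 0.0
```

Run:
```python
from h import *
s=get_state(); im=get_image("wrist")[:,:,::-1]; go((.5229,-.351,.20),7.1)
C=cam("wrist",s)
print(proj(C,(.5227,-.3495,.11)),C[4])
cv2.imwrite("pics/w1.png",im)
np.save("w1.npy",np.concatenate([s["position"],s["tool_rot"]]))
```

```text
pos [ 0.5198 -0.3369  0.2001] yaw 7.34 tilt -1.0 F [-0.28  0.12 -0.23] t 2.7
xyz [-14.4   1.3   0.1] dr [-0.003   0.0003  0.0043]
[322.54420866 221.7282397 ] [ 0.51117296 -0.27068074  0.34570539]
```

View pics/w1.png

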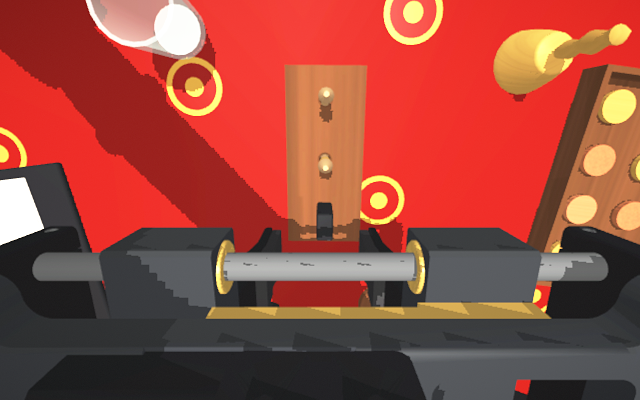

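Run:
```python
import cv2
t=cv2.imread("pics/w1.png")
cv2.imwrite("pics/c1.png",cv2.resize(t[190:260,270:380],(792,504),interpolation=2))
```

```text
(no output)
```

View pics/c1.png

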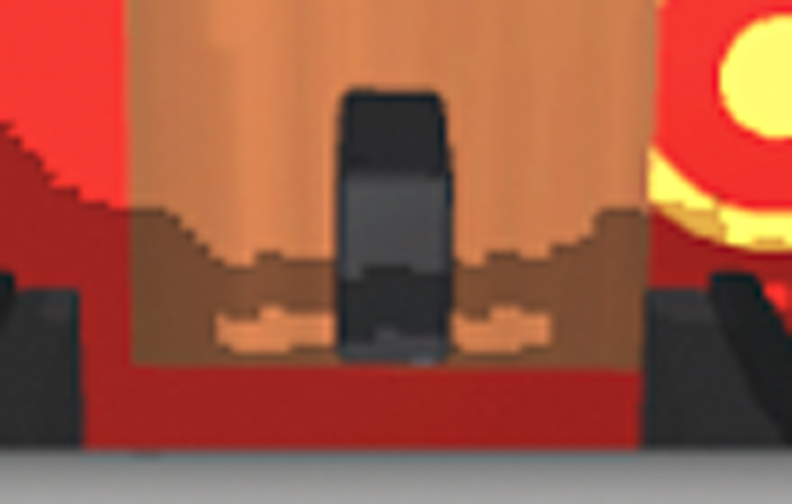

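Run:
```python
from h import *
a=np.load("w1.npy"); s=dict(position=a[:3],tool_rot=a[3:]); C=cam("wrist",s)
k=ray(C,324.9,227,.11); print("key",k)
print("edges",ray(C,324.9,214.2,.11),ray(C,324.9,240,.11))
print(ray(C,270+132/7.2,190+365/7.2,.07),ray(C,270+642/7.2,190+365/7.2,.07),"far",ray(C,285,66,.07),ray(C,366,66,.07))
print("brush",ray(C,325,94,.122),ray(C,325,157,.122))
```

```text
key [ 0.52524598 -0.35383715  0.11      ]
edges [ 0.52378052 -0.34277262  0.11      ] [ 0.52676929 -0.36533848  0.11      ]
[ 0.4936973  -0.38676858  0.07      ] [ 0.56304536 -0.37778666  0.07      ] far [ 0.47486118 -0.22841753  0.07      ] [ 0.54329166 -0.21969359  0.07      ]
brush [ 0.51154355 -0.25101861  0.122     ] [ 0.51736533 -0.29494566  0.122     ]
```

```bash
python3 -c "
from h import *
go((.5252,-.354,.094),7.1)"
```

```text
pos [ 0.5198 -0.3369  0.2001] yaw 7.34 tilt -1.0 F [-0.28  0.12 -0.23] t 2.7
xyz [-17.7   3.5 106.1] dr [-0.003   0.0003  0.0043]
```

Call:
send_rows(xyz=[[-8,2,0],[-16,3.5,5],[-17.5,3.5,20],[-17.5,3.5,38],[-17.5,3.5,56],[-17.5,3.5,74],[-17.5,3.5,90],[-17.5,3.5,101],[-17.5,3.5,106],[-17.5,3.5,106]], dr=[[-0.003,0,0.004],[-0.003,0,0.004],[-0.003,0,0.004],[-0.003,0,0.004],[-0.003,0,0.004],[-0.003,0,0.004],[-0.003,0,0.004],[-0.003,0,0.004],[-0.003,0,0.004],[-0.003,0,0.004]])

```text
time: 3.53
position: [0.527, -0.3507, 0.0947]
tool_rot: [2.073, 2.36, 0.004]
ft_force: [0.3, 0.1, 0.2]
grip_width: 0.519
grip_force: 0.0
```

Call:
send_rows(xyz=[[0,0,0],[0,0,0],[0,0,0],[0,0,0],[0,0,0],[0,0,0],[0,0,0],[0,0,0],[0,0,0],[0,0,0]], dr=[[0,0,0],[0,0,0],[0,0,0],[0,0,0],[0,0,0],[0,0,0],[0,0,0],[0,0,0],[0,0,0],[0,0,0]], jaw=5, grip_force=35)

```text
time: 4.37
position: [0.527, -0.3519, 0.0959]
tool_rot: [2.074, 2.357, 0.004]
ft_force: [-1.7, 1.3, 4.2]
grip_width: 0.161
grip_force: 35.0
```

```bash
python3 -c "
from h import *
go((.5252,-.354,.094),7.1);go((.5252,-.354,.194),7.1);s=get_state();print(s['grip_width']*87,s['grip_force'])"
```

```text
pos [ 0.527  -0.3519  0.0959] yaw 7.33 tilt -1.0 F [-1.72  1.33  4.17] t 4.3667
xyz [-1.9 -2.1  1.9] dr [0.0031 0.     0.004 ]
pos [ 0.527  -0.3519  0.0959] yaw 7.33 tilt -1.0 F [-1.72  1.33  4.17] t 4.3667
xyz [ -1.9  -1.7 -98.1] dr [0.0031 0.     0.004 ]
13.991405415117372 35.000943560153246
```

Call:
send_rows(xyz=[[0,0,-3],[0,0,-8],[0,0,-16],[0,0,-30],[0,0,-50],[0,0,-75],[0,0,-105],[0,0,-135],[0,0,-165],[0,0,-185]], dr=[[0,0,0],[0,0,0],[0,0,0],[0,0,0],[0,0,0],[0,0,0],[0,0,0],[0,0,0],[0,0,0],[0,0,0]])

```text
time: 5.2
position: [0.527, -0.3526, 0.2853]
tool_rot: [2.071, 2.354, 0.006]
ft_force: [0.6, -0.5, -0.5]
grip_width: 0.152
grip_force: 35.0
```

```bash
python3 -c "
from h import *
go((.4,.16,.28),7.1);go((.4922,.1815,.28),7.1);go((.4922,.1815,.28),25.2);s=get_state();print(s['grip_width']*87,s['grip_force'])"
```

```text
pos [ 0.527  -0.3526  0.2853] yaw 7.31 tilt -1.0 F [ 0.56 -0.45 -0.48] t 5.2
xyz [524.6 -60.8   3.5] dr [0.0072 0.0026 0.0037]
pos [ 0.527  -0.3526  0.2853] yaw 7.31 tilt -1.0 F [ 0.56 -0.45 -0.48] t 5.2
xyz [534.2  33.4   4.1] dr [0.0072 0.0026 0.0037]
pos [ 0.527  -0.3526  0.2853] yaw 7.31 tilt -1.0 F [ 0.56 -0.45 -0.48] t 5.2
xyz [534.2  33.4   4.1] dr [ 0.0067  0.0037 -0.3122]
13.240893470679872 34.9997695768252
```

Call:
send_rows(xyz=[[10,0,0],[30,1,0],[60,3,0],[90,5,0],[120,7,0],[150,9,0],[180,11,0],[210,13,0],[240,15,0],[270,17,0]], dr=[[0,0,0],[0,0,0],[0,0,0],[0,0,0],[0,0,0],[0,0,0],[0,0,0],[0,0,0],[0,0,0],[0,0,0]])

```text
time: 6.03
position: [0.5082, -0.0802, 0.281]
tool_rot: [2.073, 2.358, 0.006]
ft_force: [1.3, 0.6, -0.7]
grip_width: 0.158
grip_force: 35.0
```

Call:
send_rows(xyz=[[30,2,0],[60,4,0],[90,6,0],[120,8,0],[150,10,0],[180,12,0],[210,14,4],[238,16,10],[258,16,16],[264,16,19]], dr=[[0,0,0],[0,0,0],[0,0,0],[0,0,0],[0,0,0],[0,0,0],[0,0,0],[0,0,0],[0,0,0],[0,0,0]])

```text
time: 6.87
position: [0.4893, 0.1864, 0.2609]
tool_rot: [2.068, 2.365, 0.003]
ft_force: [-0.1, -0.1, -0.5]
grip_width: 0.158
grip_force: 35.0
```

Run:
```python
from h import *
get_image("top")
s=get_state(); im=get_image("wrist")[:,:,::-1]; go((.4922,.1815,.25),7.3)
C=cam("wrist",s); M=R.from_rotvec(s["tool_rot"]).as_matrix()
print("pred tip",proj(C,s["position"]+M[:,2]*.088),"hole",proj(C,(.4922,.1815,.15)))
cv2.imwrite("pics/w2.png",im); print(im.shape)
np.save("w2.npy",np.concatenate([s["position"],s["tool_rot"]]))
cv2.imwrite("pics/c2.png",cv2.resize(im[130:280,220:420],(800,600),interpolation=2))
```

```text
pos [0.4902 0.1828 0.2611] yaw 7.48 tilt -1.0 F [-0.56 -0.55 -0.92] t 6.9667
xyz [-1.5  1.8 11.1] dr [0.0018 0.001  0.0032]
pred tip [319.78411905 209.5453382 ] hole [322.14191828 206.84325641]
(400, 640, 3)
```

View pics/c2.png

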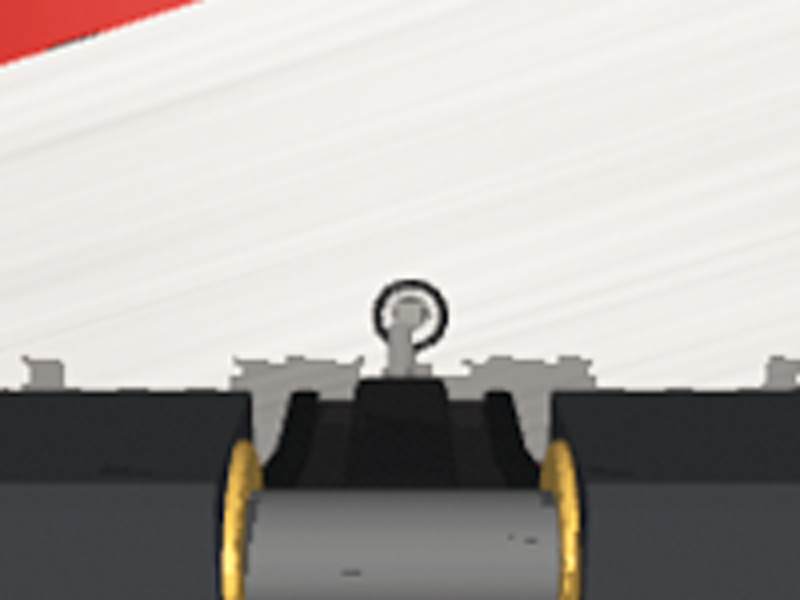

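Run:
```python
import cv2
t=cv2.imread("pics/w2.png")
cv2.imwrite("pics/c3.png",cv2.resize(t[195:230,300:345],(720,560),interpolation=0))
```

```text
(no output)
```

View pics/c3.png

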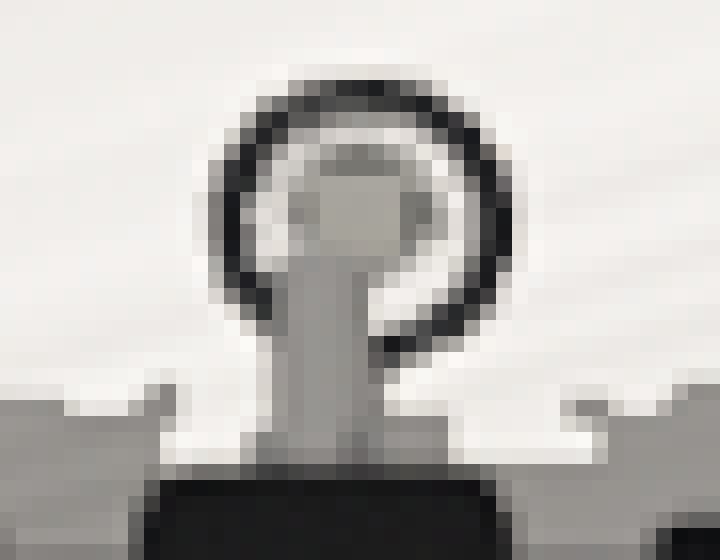

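Call:
send_rows(xyz=[[0,4,0],[0,10,0],[0,16,0],[0,20,0],[0,20,0],[0,20,0],[0,20,0],[0,20,0],[0,20,0],[0,20,0]], dr=[[0,0,0],[0,0,0],[0,0,0],[0,0,0],[0,0,0],[0,0,0],[0,0,0],[0,0,0],[0,0,0],[0,0,0]])

```text
time: 7.8
position: [0.5108, 0.1847, 0.2618]
tool_rot: [2.073, 2.358, 0.004]
ft_force: [-0.1, 0.3, -1.4]
grip_width: 0.159
grip_force: 35.0
```

Run:
```python
from h import *
s=get_state(); im=get_image("wrist")[:,:,::-1]; go((.4922,.1815,.25),7.3)
cv2.imwrite("pics/w3.png",im)
np.save("w3.npy",np.concatenate([s["position"],s["tool_rot"]]))
np.set_printoptions(linewidth=250)
a=cv2.imread("pics/w2.png").mean(2).astype(int); b=im.mean(2).astype(int)
print(b[200:228,308:334]); print(a[200:228,308:334])
C=cam("wrist",s); M=R.from_rotvec(s["tool_rot"]).as_matrix()
P=lambda x,y,z: proj(C,s["position"]+M@np.array([x,y,z])/1000).round(1)
for x0 in(-2,0,2): print(x0,"tip",P(x0,0,88),"sph",P(x0,0,85.5),"pintop",P(x0,0,26),"underside far",P(x0-12,0,26),"near",P(x0+12,0,26),"top far",P(x0-12,0,-14))
```

```text
pos [0.5108 0.1847 0.2618] yaw 7.35 tilt -1.0 F [-0.19 -0.39 -1.16] t 7.85
xyz [ -0.8 -18.9  11.7] dr [ 0.003  -0.0002  0.0008]
[[244 239 238 238 237 238 238 238 237 236 235 233 233 233 234 234 235 236 238 238 239 240 239 240 240 239]
 [239 239 238 238 238 237 235 235 234 233 233 234 235 236 237 238 238 239 239 240 239 239 238 238 237 236]
 [224 241 237 235 234 233 233 233 234 235 236 237 238 239 240 239 239 240 240 239 238 237 236 234 233 232]
 [216 239 234 233 233 234 234 236 237 238 239 239 240 240 239 239 239 237 237 235 234 233 232 232 233 234]
 [212 239 235 235 237 237 238 239 240 239 239 239 239 238 237 236 235 234 233 232 232 234 235 236 237 238]
 [199 238 239 239 240 240 240 240 240 239 238 237 236 235 234 232 232 232 233 235 236 237 238 238 238 238]
 [188 239 241 240 240 239 239 238 237 236 234 233 231 232 233 234 235 236 237 238 239 239 238 236 235 233]
 [226 246 241 239 238 237 235 234 233 232 232 234 234 235 236 237 238 239 238 237 236 235 234 233 232 231]
 [226 241 237 235 234 233 232 233 234 235 237 238 239 239 239 238 236 236 235 233 233 232 232 233 233 234]
 [234 236
[... 4706 characters left out ...]
 88  25  17  17  17  20  21  23  23  25  22  23  24  22  22  22  22  23  21  20  17  55 130 149 146]
 [120  60  22  25  26  26  26  26  27  28  26  27  26  28  27  26  26  27  28  26  27  25  17 110 144 148]
 [ 98  29  24  28  28  27  28  27  28  28  29  28  27  27  27  29  28  27  28  28  28  28  20  59 132 150]]
-2 tip [319.8 211.9] sph [319.8 212.8] pintop [319.8 240.9] underside far [319.7 258.8] near [319.8 222.4] top far [319.7 294.3]
0 tip [319.8 209.5] sph [319.8 210.4] pintop [319.8 237.8] underside far [319.7 255.9] near [319.8 219.2] top far [319.7 290.7]
2 tip [319.8 207.2] sph [319.8 208. ] pintop [319.8 234.8] underside far [319.7 252.9] near [319.8 216. ] top far [319.7 287. ]
```

Run:
```python
from h import *
a=np.load("w2.npy"); C=cam("wrist",dict(position=a[:3],tool_rot=a[3:])); M=R.from_rotvec(a[3:]).as_matrix()
h=ray(C,322.6,208.3,.15); print("hole",h)
# tip pos from pin end pixel at fixed tool z depth 85.5: 
tip=ray(C,320.0,210.0+3.2,a[2]-.0855); print("tip tool",M.T@(tip-a[:3]))
off=M@np.array([-2.3,.1,0])/1000
go((h-off)*[1,1,0]+[0,0,.250],7.3)
```

```text
hole [0.49278934 0.18021931 0.15      ]
tip tool [-0.00234377  0.00017877  0.08550032]
pos [0.5108 0.1847 0.2618] yaw 7.35 tilt -1.0 F [-0.19 -0.39 -1.16] t 7.85
xyz [  0.1 -18.6  11.7] dr [ 0.003  -0.0002  0.0008]
```

Call:
send_rows(xyz=[[0,-5,0],[0,-11,2],[0,-16,5],[0,-18.5,8],[0,-18.5,10],[0,-18.5,12],[0,-18.5,12],[0,-18.5,12],[0,-18.5,12],[0,-18.5,12]], dr=[[0.002,0,0],[0.002,0,0],[0.002,0,0],[0.002,0,0],[0.002,0,0],[0.002,0,0],[0.002,0,0],[0.002,0,0],[0.002,0,0],[0.002,0,0]])

```text
time: 8.68
position: [0.4929, 0.1823, 0.2498]
tool_rot: [2.074, 2.358, 0.001]
ft_force: [0.2, -0.2, -0.3]
grip_width: 0.159
grip_force: 35.0
```

Run:
```python
from h import *
s=get_state(); im=get_image("wrist")[:,:,::-1]
M=R.from_rotvec(s["tool_rot"]).as_matrix()
go(np.array([.49279,.18022,.238])-M@np.array([-2.3,.1,0])/1000,7.3)
cv2.imwrite("pics/w4.png",im)
cv2.imwrite("pics/c4.png",cv2.resize(im[195:230,300:345],(720,560),interpolation=2))
a=s["position"]; C=cam("wrist",s); print("hole",proj(C,[.49279,.18022,.15]),"tip",proj(C,a+M@np.array([-2.3,.1,88])/1000))
```

```text
pos [0.4928 0.1823 0.2498] yaw 7.33 tilt -1.0 F [ 0.01 -0.5  -1.12] t 8.7333
xyz [ 0.2 -0.4 11.8] dr [ 0.0013 -0.      0.0006]
hole [319.24871362 207.99075841] tip [319.90321748 212.25417054]
```

View pics/c4.png

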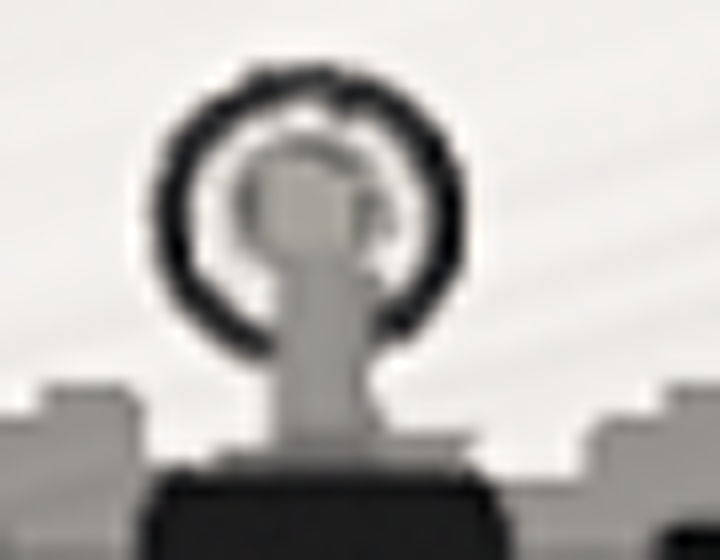

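Call:
send_rows(xyz=[[0,-0.5,1],[0,-0.5,3],[0,-0.5,5],[0,-0.5,7],[0,-0.5,9],[0,-0.5,11],[0,-0.5,12],[0,-0.5,13],[0,-0.5,14],[0,-0.5,14]], dr=[[0,0,0],[0,0,0],[0,0,0],[0,0,0],[0,0,0],[0,0,0],[0,0,0],[0,0,0],[0,0,0],[0,0,0]])

```text
time: 9.57
position: [0.4921, 0.1822, 0.2355]
tool_rot: [2.074, 2.359, 0.001]
ft_force: [-0.3, -0.9, -0.9]
grip_width: 0.156
grip_force: 35.0
```

Call:
send_rows(xyz=[[0,0,0.6],[0,0,1.2],[0,0,1.8],[0,0,2.4],[0,0,3],[0,0,3.6],[0,0,4.2],[0,0,4.8],[0,0,5.4],[0,0,6]], dr=[[0,0,0],[0,0,0],[0,0,0],[0,0,0],[0,0,0],[0,0,0],[0,0,0],[0,0,0],[0,0,0],[0,0,0]])

```text
time: 10.4
position: [0.4922, 0.1823, 0.2296]
tool_rot: [2.074, 2.359, 0.001]
ft_force: [0.9, 0.7, -0.8]
grip_width: 0.157
grip_force: 35.0
```

Call:
send_rows(xyz=[[0,0,0.8],[0,0,1.6],[0,0,2.4],[0,0,3.2],[0,0,4],[0,0,4.8],[0,0,5.6],[0,0,6.4],[0,0,7.2],[0,0,8]], dr=[[0,0,0],[0,0,0],[0,0,0],[0,0,0],[0,0,0],[0,0,0],[0,0,0],[0,0,0],[0,0,0],[0,0,0]])

```text
time: 11.23
position: [0.4922, 0.1822, 0.2216]
tool_rot: [2.074, 2.359, 0.001]
ft_force: [0.4, 0.2, -0.5]
grip_width: 0.155
grip_force: 35.0
```

16.4 mm deep and no contact yet; 4 mm steps now.

Call:
send_rows(xyz=[[0,0,0.4],[0,0,0.8],[0,0,1.2],[0,0,1.6],[0,0,2],[0,0,2.4],[0,0,2.8],[0,0,3.2],[0,0,3.6],[0,0,4]], dr=[[0,0,0],[0,0,0],[0,0,0],[0,0,0],[0,0,0],[0,0,0],[0,0,0],[0,0,0],[0,0,0],[0,0,0]])

```text
time: 12.07
position: [0.4925, 0.1824, 0.2188]
tool_rot: [2.074, 2.358, 0.003]
ft_force: [-1.5, -0.6, 7.1]
grip_width: 0.154
grip_force: 35.0
```

Call:
send_rows(xyz=[[0,0,0.3],[0,0,0.6],[0,0,0.9],[0,0,1.2],[0,0,1.5],[0,0,1.8],[0,0,2],[0,0,2],[0,0,2],[0,0,2]], dr=[[0,0,0],[0,0,0],[0,0,0],[0,0,0],[0,0,0],[0,0,0],[0,0,0],[0,0,0],[0,0,0],[0,0,0]])

```text
time: 12.9
position: [0.4925, 0.1824, 0.217]
tool_rot: [2.074, 2.358, 0.004]
ft_force: [-2.9, 0.2, 7.4]
grip_width: 0.157
grip_force: 35.0
```

Call:
send_rows(xyz=[[0,0,0.3],[0,0,0.6],[0,0,0.9],[0,0,1.2],[0,0,1.5],[0,0,1.8],[0,0,2],[0,0,2],[0,0,2],[0,0,2]], dr=[[0,0,0],[0,0,0],[0,0,0],[0,0,0],[0,0,0],[0,0,0],[0,0,0],[0,0,0],[0,0,0],[0,0,0]])

```text
time: 13.73
position: [0.4926, 0.1824, 0.2152]
tool_rot: [2.074, 2.358, 0.004]
ft_force: [-1.4, -0.8, 8.1]
grip_width: 0.159
grip_force: 35.0
```

Run:
```python
from h import *
im=get_image("top")[:,:,::-1]; cv2.imwrite("pics/t5.png",im)
a=cv2.imread("pics/top0.png"); C=cam("top")
x=np.array([-.426,.905]);y=np.array([-.905,-.426]);hg=np.array([.5085,.1463])
for d,z in((.03,.075),(.06,.128)):
  for w in(-.055,0,.055):
    u=proj(C,[*(hg-d*x+w*y),z]); i=u.round().astype(int); print(d,w,u.round(1),im[i[1],i[0]],a[i[1],i[0]])
```

```text
0.03 -0.055 [263.5 198.3] [15 16 87] [15 16 86]
0.03 0 [271.  213.7] [14 16 86] [15 16 86]
0.03 0.055 [278.5 229.3] [17 18 88] [18 19 88]
0.06 -0.055 [270.  190.8] [ 37  40 176] [ 37  41 176]
0.06 0 [277.8 206.8] [ 39  44 180] [ 40  43 181]
0.06 0.055 [285.7 223. ] [17 18 88] [ 43  47 184]
```

Call:
send_rows(xyz=[[0,0,0.2],[0,0,0.4],[0,0,0.6],[0,0,0.8],[0,0,1],[0,0,1.2],[0,0,1.4],[0,0,1.5],[0,0,1.5],[0,0,1.5]], dr=[[0,0,0],[0,0,0],[0,0,0],[0,0,0],[0,0,0],[0,0,0],[0,0,0],[0,0,0],[0,0,0],[0,0,0]])

```text
time: 14.62
position: [0.4926, 0.1825, 0.2138]
tool_rot: [2.074, 2.359, 0.004]
ft_force: [-2.8, -0.8, 8.8]
grip_width: 0.155
grip_force: 35.0
```

```bash
cat > ck.py <<'E'
from h import *
im=get_image("top")[:,:,::-1]; cv2.imwrite("pics/t6.png",im)
C=cam("top")
x=np.array([-.426,.905]);y=np.array([-.905,-.426]);hg=np.array([.5085,.1463])
for d,z in((.03,.075),(.06,.128)):
  for w in(-.055,0,.055):
    u=proj(C,[*(hg-d*x+w*y),z]); i=u.round().astype(int); print(d,w,im[i[1],i[0]])
E
python3 ck.py
```

```text
0.03 -0.055 [16 17 87]
0.03 0 [16 17 86]
0.03 0.055 [17 18 88]
0.06 -0.055 [ 36  40 175]
0.06 0 [ 39  43 180]
0.06 0.055 [18 18 88]
```

Call:
send_rows(xyz=[[0,0,0.2],[0,0,0.4],[0,0,0.6],[0,0,0.8],[0,0,1],[0,0,1],[0,0,1],[0,0,1],[0,0,1],[0,0,1]], dr=[[0,0,0],[0,0,0],[0,0,0],[0,0,0],[0,0,0],[0,0,0],[0,0,0],[0,0,0],[0,0,0],[0,0,0]])

```text
time: 15.5
position: [0.4925, 0.1825, 0.2127]
tool_rot: [2.074, 2.359, 0.004]
ft_force: [-2.6, -1.1, 7.0]
grip_width: 0.162
grip_force: 35.0
```

```bash
python3 ck.py
```

```text
0.03 -0.055 [101 101 103]
0.03 0 [80 81 82]
0.03 0.055 [96 97 98]
0.06 -0.055 [104 105 108]
0.06 0 [103 104 110]
0.06 0.055 [105 105 112]
```

Call:
send_rows(xyz=[[0,0,-2],[0,0,-5],[0,0,-10],[0,0,-16],[0,0,-24],[0,0,-34],[0,0,-44],[0,0,-56],[0,0,-68],[0,0,-74]], dr=[[0,0,0],[0,0,0],[0,0,0],[0,0,0],[0,0,0],[0,0,0],[0,0,0],[0,0,0],[0,0,0],[0,0,0]])

```text
time: 16.38
position: [0.4929, 0.1825, 0.2876]
tool_rot: [2.074, 2.358, 0.006]
ft_force: [0.5, -0.8, 0.1]
grip_width: 0.154
grip_force: 35.0
```

```bash
python3 -c "
from h import *
go((.527,-.352,.28),7.2)"
```

```text
pos [0.4929 0.1825 0.2876] yaw 7.33 tilt -1.0 F [ 0.52 -0.82  0.14] t 16.3833
xyz [-534.5  -34.4    6.9] dr [ 0.0037 -0.0012  0.0023]
```

Call:
send_rows(xyz=[[-10,0,0],[-30,-1,0],[-60,-3,0],[-90,-5,0],[-120,-7,0],[-150,-9,0],[-180,-11,0],[-210,-13,0],[-240,-15,0],[-270,-17,0]], dr=[[0.003,0,0],[0.003,0,0],[0.003,0,0],[0.003,0,0],[0.003,0,0],[0.003,0,0],[0.003,0,0],[0.003,0,0],[0.003,0,0],[0.003,0,0]])

```text
time: 17.22
position: [0.509, -0.0901, 0.2849]
tool_rot: [-2.074, -2.357, 0.003]
ft_force: [1.0, 0.3, -0.6]
grip_width: 0.156
grip_force: 35.0
```

Call:
send_rows(xyz=[[-30,-2,0],[-60,-4,0],[-90,-6,0],[-120,-8,0],[-150,-10,0],[-180,-12,0],[-210,-14,0],[-240,-16,0],[-258,-17,0],[-264,-17,0]], dr=[[0,0,0],[0,0,0],[0,0,0],[0,0,0],[0,0,0],[0,0,0],[0,0,0],[0,0,0],[0,0,0],[0,0,0]])

```text
time: 18.05
position: [0.5241, -0.3563, 0.2846]
tool_rot: [-2.081, -2.352, 0.008]
ft_force: [-0.6, -0.4, -0.9]
grip_width: 0.16
grip_force: 35.0
```

Run:
```python
from h import *
get_image("top"); get_image("top");go((.527,-.352,.20),7.2)
```

```text
pos [ 0.5253 -0.3533  0.2846] yaw 7.16 tilt -1.0 F [-0.66  1.26 -0.68] t 18.15
xyz [ 1.1  2.1 84.6] dr [-0.0037  0.0001 -0.0007]
```

Call:
send_rows(xyz=[[0.5,1,10],[0.5,2,25],[0.5,2,45],[0.5,2,65],[0.5,2,82],[0.5,2,94],[0.5,2,100],[0.5,2,104],[0.5,2,104],[0.5,2,104]], dr=[[-0.003,0,0],[-0.003,0,0],[-0.003,0,0],[-0.003,0,0],[-0.003,0,0],[-0.003,0,0],[-0.003,0,0],[-0.003,0,0],[-0.003,0,0],[-0.003,0,0]])

```text
time: 18.98
position: [0.5287, -0.351, 0.1819]
tool_rot: [2.073, 2.358, 0.002]
ft_force: [0.7, 0.2, -0.1]
grip_width: 0.156
grip_force: 35.0
```

Run:
```python
from h import *
go((.527,-.352,.0959),7.2)
s=get_state(); C=cam("wrist",s); im=get_image("wrist")[:,:,::-1]; print(proj(C,(.525,-.354,.07)))
cv2.imwrite("pics/w7.png",im); cv2.imwrite("pics/c7.png",cv2.resize(im[170:260,260:380],(800,600),interpolation=2))
```

```text
pos [ 0.5287 -0.351   0.1819] yaw 7.36 tilt -1.0 F [ 0.72  0.16 -0.08] t 18.9833
xyz [-0.7 -2.  86. ] dr [0.002  0.0005 0.0027]
[314.98544785 204.6906026 ]
```

View pics/c7.png

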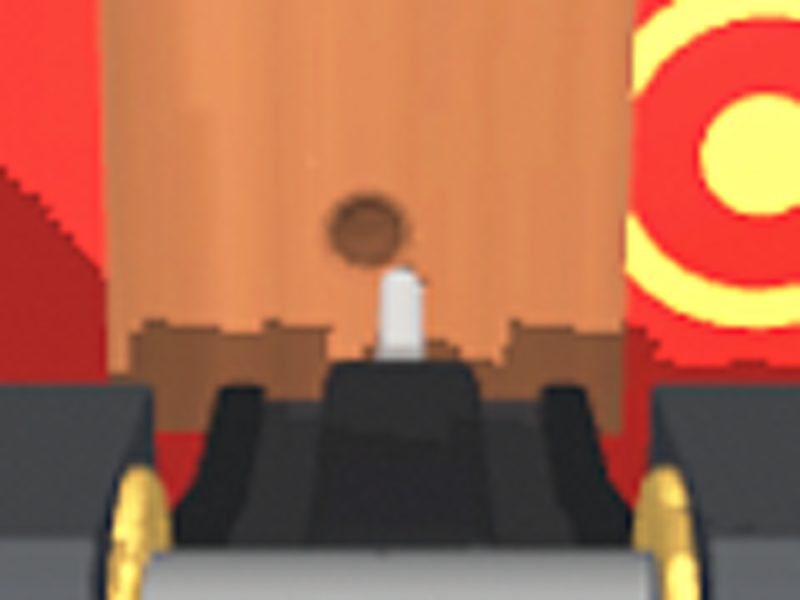

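Call:
send_rows(xyz=[[0,-2,0],[0.3,-3.7,0],[0.3,-3.7,3],[0.3,-3.7,8],[0.3,-3.7,14],[0.3,-3.7,20],[0.3,-3.7,25],[0.3,-3.7,29],[0.3,-3.7,32],[0.3,-3.7,33]], dr=[[0.002,0,0.001],[0.002,0,0.001],[0.002,0,0.001],[0.002,0,0.001],[0.002,0,0.001],[0.002,0,0.001],[0.002,0,0.001],[0.002,0,0.001],[0.002,0,0.001],[0.002,0,0.001]])

```text
time: 19.87
position: [0.5243, -0.351, 0.1474]
tool_rot: [-2.075, -2.357, 0.002]
ft_force: [-0.1, -0.3, -0.9]
grip_width: 0.156
grip_force: 35.0
```

Call:
send_rows(xyz=[[0,0,4],[0,0,10],[0,0,17],[0,0,24],[0,0,31],[0,0,37],[0,0,42],[0,0,46],[0,0,48],[0,0,48.5]], dr=[[0,0,0],[0,0,0],[0,0,0],[0,0,0],[0,0,0],[0,0,0],[0,0,0],[0,0,0],[0,0,0],[0,0,0]])

```text
time: 20.7
position: [0.5244, -0.3511, 0.0992]
tool_rot: [-2.075, -2.357, 0.001]
ft_force: [0.3, 0.1, -0.6]
grip_width: 0.158
grip_force: 35.0
```

Call:
send_rows(xyz=[[0,0,0.5],[0,0,1],[0,0,1.5],[0,0,2],[0,0,2.5],[0,0,3],[0,0,3.5],[0,0,3.5],[0,0,3.5],[0,0,3.5]], dr=[[0,0,0],[0,0,0],[0,0,0],[0,0,0],[0,0,0],[0,0,0],[0,0,0],[0,0,0],[0,0,0],[0,0,0]])

```text
time: 21.53
position: [0.5246, -0.3512, 0.0962]
tool_rot: [-2.076, -2.358, 0.001]
ft_force: [0.1, 0.3, -0.4]
grip_width: 0.156
grip_force: 35.0
```

Call:
send_rows(xyz=[[0,0,0.5],[0,0,0.8],[0,0,0.8],[0,0,0.8],[0,0,0.8],[0,0,0.8],[0,0,0.8],[0,0,0.8],[0,0,0.8],[0,0,0.8]], dr=[[0,0,0],[0,0,0],[0,0,0],[0,0,0],[0,0,0],[0,0,0],[0,0,0],[0,0,0],[0,0,0],[0,0,0]])

```text
time: 22.37
position: [0.5246, -0.3513, 0.0959]
tool_rot: [-2.076, -2.358, 0.001]
ft_force: [-1.4, 0.7, 6.3]
grip_width: 0.158
grip_force: 35.0
```

Call:
send_rows(xyz=[[0,0,0],[0,0,0],[0,0,0],[0,0,0],[0,0,0],[0,0,0],[0,0,0],[0,0,0],[0,0,0],[0,0,0]], dr=[[0,0,0],[0,0,0],[0,0,0],[0,0,0],[0,0,0],[0,0,0],[0,0,0],[0,0,0],[0,0,0],[0,0,0]], jaw=45)

```text
time: 23.2
position: [0.5245, -0.3512, 0.0953]
tool_rot: [-2.076, -2.357, 0.001]
ft_force: [-0.4, -0.4, -0.5]
grip_width: 0.512
grip_force: 0.0
```

Call:
send_rows(xyz=[[0,0,-3],[0,0,-8],[0,0,-15],[0,0,-25],[0,0,-40],[0,0,-60],[0,0,-85],[0,0,-110],[0,0,-135],[0,0,-155]], dr=[[0,0,0],[0,0,0],[0,0,0],[0,0,0],[0,0,0],[0,0,0],[0,0,0],[0,0,0],[0,0,0],[0,0,0]])

```text
time: 24.03
position: [0.5249, -0.3518, 0.2537]
tool_rot: [2.075, 2.356, 0.0]
ft_force: [0.2, -0.8, -0.5]
grip_width: 0.516
grip_force: 0.0
```

Run:
```python
from h import *
a=cv2.imread("pics/top0.png"); im=get_image("wrist")[:,:,::-1].copy(); cv2.imwrite("pics/w8.png",im)
t=get_image("top")[:,:,::-1].copy(); cv2.imwrite("pics/t8.png",t)
x=np.array([-.426,.905]);y=np.array([-.905,-.426]);hg=np.array([.5085,.1463])
p=hg-.060*x-.055*y; print("edge",p)
for d in (.032,): 
  q=hg-d*x-.055*y; print(q); go((*q,.26),25.2+180); go((*q,.26),25.2)
```

```text
edge [0.583835 0.11543 ]
[0.571907 0.14077 ]
pos [ 0.526  -0.353   0.2555] yaw 7.26 tilt -1.0 F [-0.1  -0.53 -0.49] t 24.1333
xyz [484.  107.9  -6. ] dr [ 0.0075 -0.0067  2.8284]
pos [ 0.526  -0.353   0.2555] yaw 7.26 tilt -1.0 F [-0.1  -0.53 -0.49] t 24.1333
xyz [484.  107.9  -6. ] dr [ 0.0047  0.0052 -0.3131]
```

Call:
send_rows(xyz=[[10,2,0],[30,7,0],[60,14,0],[90,21,0],[120,28,0],[150,35,0],[180,42,0],[210,49,0],[240,56,0],[265,62,0]], dr=[[0,0,-0.02],[0,0,-0.05],[0,0,-0.08],[0,0,-0.11],[0,0,-0.14],[0,0,-0.17],[0,0,-0.2],[0,0,-0.23],[0,0,-0.26],[0,0,-0.31]], jaw=0)

```text
time: 24.97
position: [0.5517, -0.0766, 0.2493]
tool_rot: [-1.678, -2.652, 0.001]
ft_force: [-0.2, 0.4, 0.9]
grip_width: 0.005
grip_force: 0.0
```

Run:
```python
from h import *
get_image("top");get_image("top");go((.5719,.1408,.24),25.2)
```

```text
pos [ 0.5525 -0.0729  0.2489] yaw 25.71 tilt -1.0 F [-0.45 -0.21 -0.27] t 25.0667
xyz [184.1 110.2   9.5] dr [-0.0017 -0.0041  0.009 ]
```

Call:
send_rows(xyz=[[10,6,0],[30,18,0],[58,35,0],[88,53,0],[118,71,2],[145,87,4],[166,99,6],[178,107,8],[183,110,9],[184,110,9]], dr=[[0,0,0.009],[0,0,0.009],[0,0,0.009],[0,0,0.009],[0,0,0.009],[0,0,0.009],[0,0,0.009],[0,0,0.009],[0,0,0.009],[0,0,0.009]])

```text
time: 25.9
position: [0.5739, 0.1331, 0.2403]
tool_rot: [-1.697, -2.643, 0.004]
ft_force: [-0.1, 0.4, -0.3]
grip_width: 0.008
grip_force: 0.0
```

Run:
```python
from h import *
t=cv2.imread("pics/t8.png").astype(int); C=cam("top")
x=np.array([-.426,.905]);y=np.array([-.905,-.426]);hg=np.array([.5085,.1463])
for d in np.arange(-10,84,3):
    u=proj(C,[*(hg-d/1000*x-.055*y),.128]).round().astype(int); print(d,t[u[1],u[0]],end="; ")
print()
go((.5719,.1408,.127),25.2)
```

```text
-10 [235 236 238]; -7 [234 236 237]; -4 [232 234 235]; -1 [215 216 220]; 2 [121 122 129]; 5 [73 74 90]; 8 [69 71 88]; 11 [85 86 95]; 14 [ 98  99 101]; 17 [100 101 103]; 20 [100 100 102]; 23 [ 98  99 100]; 26 [101 102 104]; 29 [127 128 130]; 32 [153 155 157]; 35 [167 169 172]; 38 [167 169 172]; 41 [168 170 172]; 44 [169 171 173]; 47 [169 171 173]; 50 [168 170 172]; 53 [167 169 171]; 56 [176 178 181]; 59 [180 182 186]; 62 [139 142 156]; 65 [139 142 156]; 68 [ 75  76 111]; 71 [19 20 87]; 74 [15 16 85]; 77 [15 16 85]; 80 [16 17 86]; 83 [16 17 86]; 
pos [0.5739 0.1331 0.2403] yaw 24.6 tilt -1.0 F [-0.11  0.43 -0.34] t 25.9
xyz [  7.9   1.7 113.3] dr [-0.0028  0.0003 -0.0105]
```

Call:
send_rows(xyz=[[3,1,0],[5,1.5,0],[5,1.5,5],[5,1.5,15],[5,1.5,28],[5,1.5,42],[5,1.5,54],[5,1.5,62],[5,1.5,66],[5,1.5,66]], dr=[[0,0,-0.008],[0,0,-0.008],[0,0,-0.008],[0,0,-0.008],[0,0,-0.008],[0,0,-0.008],[0,0,-0.008],[0,0,-0.008],[0,0,-0.008],[0,0,-0.008]])

```text
time: 26.73
position: [0.573, 0.1377, 0.1739]
tool_rot: [-1.688, -2.648, 0.004]
ft_force: [-0.2, -0.9, 0.6]
grip_width: 0.004
grip_force: 0.0
```

Run:
```python
from h import *
go((.5719,.1408,.127),25.2)
```

```text
pos [0.573  0.1377 0.1739] yaw 24.97 tilt -1.0 F [-0.18 -0.9   0.62] t 26.7333
xyz [ 3.3  0.5 46.9] dr [-0.0031 -0.0003 -0.004 ]
```

Call:
send_rows(xyz=[[1.5,0,2],[1.5,0,6],[1.5,0,12],[1.5,0,18],[1.5,0,25],[1.5,0,32],[1.5,0,38],[1.5,0,43],[1.5,0,46],[1.5,0,47]], dr=[[-0.002,0,-0.004],[-0.002,0,-0.004],[-0.002,0,-0.004],[-0.002,0,-0.004],[-0.002,0,-0.004],[-0.002,0,-0.004],[-0.002,0,-0.004],[-0.002,0,-0.004],[-0.002,0,-0.004],[-0.002,0,-0.004]])

```text
time: 27.57
position: [0.5726, 0.1392, 0.1275]
tool_rot: [-1.683, -2.652, -0.0]
ft_force: [0.8, -0.0, 0.2]
grip_width: 0.004
grip_force: 0.0
```

Run:
```python
from h import *
x=np.array([-.426,.905]);hg=np.array([.5085,.1463])
s=get_state();p=s["position"];d=-(p[:2]-hg)@x*1000; z=p[2]*1000; print(p,s["ft_force"],"d",d)
for th in [.45,.55,.65,.75,.85,.95,1.05,1.15,1.25,1.35,1.45,1.5,1.53]:
    D=115*np.sin(th)-9.5; Z=12+115*np.cos(th)+17; print(th,"x",-(D-d).round(1),"z",(z-Z).round(1))
```

```text
[0.57263669 0.13922056 0.12752553] [ 8.10245903e-01 -4.11227471e-04  1.56539570e-01] d 33.72912694534326
0.45 x -6.8 z -5.0
0.55 x -16.9 z 0.5
0.65 x -26.4 z 7.0
0.75 x -35.2 z 14.4
0.85 x -43.2 z 22.6
0.95 x -50.3 z 31.6
1.05 x -56.5 z 41.3
1.15 x -61.7 z 51.5
1.25 x -65.9 z 62.3
1.35 x -69.0 z 73.3
1.45 x -70.9 z 84.7
1.5 x -71.5 z 90.4
1.53 x -71.7 z 93.8
```

Call:
send_rows(xyz=[[-4,0,0],[-9,0,0],[-14,0,0],[-19,0,2],[-24,0,5],[-28,0,8],[-32,0,11.5],[-35.5,0,14.5],[-39,0,18.5],[-43,0,22.5]], dr=[[0,0,0],[0,0,0],[0,0,0],[0,0,0],[0,0,0],[0,0,0],[0,0,0],[0,0,0],[0,0,0],[0,0,0]])

```text
time: 28.4
position: [0.5917, 0.0999, 0.1056]
tool_rot: [1.683, 2.652, 0.002]
ft_force: [-0.7, 0.8, 0.9]
grip_width: 0.006
grip_force: 0.5
```

Call:
send_rows(xyz=[[-3.5,0,4],[-7,0,9],[-10,0,14],[-13.5,0,19],[-16,0,24],[-18.5,0,29],[-20.5,0,34],[-22.5,0,40],[-24.5,0,46],[-26,0,51]], dr=[[0,0,0],[0,0,0],[0,0,0],[0,0,0],[0,0,0],[0,0,0],[0,0,0],[0,0,0],[0,0,0],[0,0,0]])

```text
time: 29.23
position: [0.6023, 0.0768, 0.054]
tool_rot: [1.683, 2.653, 0.001]
ft_force: [0.3, 1.4, 1.5]
grip_width: 0.007
grip_force: 0.4
```

Run:
```python
from h import *
x=np.array([-.426,.905]);hg=np.array([.5085,.1463])
s=get_state();p=s["position"];d=-(p[:2]-hg)@x*1000+9.5; z=p[2]*1000-17-12; print(p,s["ft_force"],"d",d,z,np.arctan2(d,z),np.hypot(d,z))
```

```text
[0.60231658 0.07677662 0.0539557 ] [0.27101564 1.38560837 1.48204364] d 112.38451951265165 24.955704697790495 1.3522853808779556 115.12196759547199
```

Call:
send_rows(xyz=[[-0.5,0,3],[-1,0,6],[-1.5,0,9],[-2,0,12],[-2.2,0,14],[-2.5,0,15.5],[-2.5,0,17],[-2.5,0,18],[-2.5,0,18.5],[-2.5,0,18.5]], dr=[[0,0,0],[0,0,0],[0,0,0],[0,0,0],[0,0,0],[0,0,0],[0,0,0],[0,0,0],[0,0,0],[0,0,0]])

```text
time: 30.07
position: [0.6035, 0.0748, 0.0372]
tool_rot: [-1.683, -2.652, -0.002]
ft_force: [-3.0, -0.7, 5.8]
grip_width: 0.006
grip_force: 3.4
```

Call:
send_rows(xyz=[[0,0,0.5],[0,0,1],[0,0,1.5],[0,0,2],[0,0,2],[0,0,2],[0,0,2],[0,0,2],[0,0,2],[0,0,2]], dr=[[0,0,0],[0,0,0],[0,0,0],[0,0,0],[0,0,0],[0,0,0],[0,0,0],[0,0,0],[0,0,0],[0,0,0]])

```text
time: 30.9
position: [0.6036, 0.0748, 0.0369]
tool_rot: [-1.683, -2.652, -0.003]
ft_force: [-6.8, -0.5, 16.1]
grip_width: 0.004
grip_force: 8.8
```

On the stop. Retract upward and check.

Call:
send_rows(xyz=[[0,0,-3],[0,0,-8],[-1,0,-15],[-3,0,-25],[-5,0,-40],[-8,0,-60],[-10,0,-85],[-10,0,-115],[-10,0,-145],[-10,0,-165]], dr=[[0,0,0],[0,0,0],[0,0,0],[0,0,0],[0,0,0],[0,0,0],[0,0,0],[0,0,0],[0,0,0],[0,0,0]])

```text
time: 31.73
position: [0.6088, 0.065, 0.2031]
tool_rot: [1.682, 2.649, 0.006]
ft_force: [0.4, 0.3, -0.2]
grip_width: 0.005
grip_force: 0.0
```

Run:
```python
from h import *
w=cv2.imread("pics/w8.png")
for _ in range(4): s=get_image("scene")[:,:,::-1]
t=get_image("top")[:,:,::-1]
im=np.zeros((600,800,3),np.uint8)
im[:300,:480]=cv2.resize(s[150:275,210:410],(480,300))
im[:300,480:]=cv2.resize(t[160:235,365:445],(320,300))
im[300:,:480]=cv2.resize(w,(480,300)); im[300:,480:]=cv2.resize(t[170:290,190:318],(320,300))
cv2.imwrite("pics/f.png",im); print(get_state()["qd"].round(3))
```

```text
[ 0.     0.017 -0.007  0.019 -0.001 -0.002  0.001]
```

View pics/f.png

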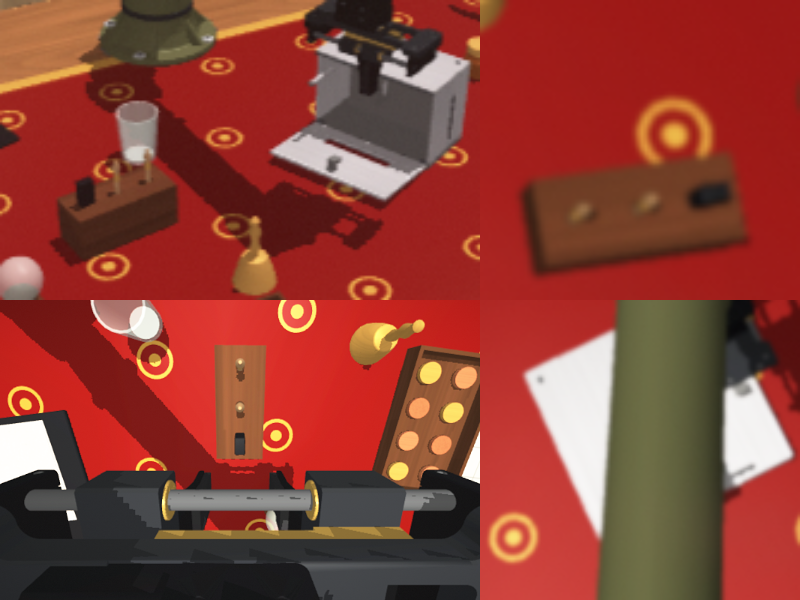

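The picture shows the cover lying flat open, the key upright in its original bore beside both brushes, and everything else in place.

```bash
python3 -c "
from bench import *
print(close_job())"
```

```text
the job is handed in; nothing more can be done
None
```

The job is handed in: the latch released at about 9 N, the key is back in its original stand hole, the cover lies flat open on its stop (about 18 N measured there), and the last pictures show the stand, brushes and nearby items undisturbed.

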